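# Load the parts-washer basket with tappets and shut its lid

### The job

Get this basket ready for the parts washer: stand the two mushroom tappets that are still on the bench, foot down, in the two empty cells, so that every cell holds exactly one, setting them down rather than dropping them. Then swing the wire lid fully shut. Leave the plain gudgeon pin, the short bucket tappet and the spanner where they are.

Things in the scene. Friction and masses are not known exactly. Their poses are not given: they have to be found in the camera images.
- basket: Sheet-steel washing basket fixed to the bench, open on top, 128 (its x) x 190 (its y) x 40 mm high outside, walls and floor 4 mm; origin under its centre, z up. Two dividers across and one along, as high as the walls, make 2 (x) by 3 (y) square cells, 58 mm wide inside, 62 mm apart. Its wire lid is hinged along its +x side.
- cell0 (a point): Centre of a basket cell's floor, 4 mm above the basket's underside, at basket x = -31, y = -62 mm; axes as the basket's. The dividers stand 36 mm above it.
- cell1 (a point): Centre of a basket cell's floor, 4 mm above the basket's underside, at basket x = -31, y = 0 mm; axes as the basket's. The dividers stand 36 mm above it.
- cell2 (a point): Centre of a basket cell's floor, 4 mm above the basket's underside, at basket x = -31, y = 62 mm; axes as the basket's. The dividers stand 36 mm above it.
- cell3 (a point): Centre of a basket cell's floor, 4 mm above the basket's underside, at basket x = 31, y = -62 mm; axes as the basket's. The dividers stand 36 mm above it.
- cell4 (a point): Centre of a basket cell's floor, 4 mm above the basket's underside, at basket x = 31, y = 0 mm; axes as the basket's. The dividers stand 36 mm above it.
- cell5 (a point): Centre of a basket cell's floor, 4 mm above the basket's underside, at basket x = 31, y = 62 mm; axes as the basket's. The dividers stand 36 mm above it.
- tappet0: Plain steel mushroom tappet, 90 mm tall: a round foot 38 mm across and 7 mm thick, a short cone up to 12 mm, then a straight stem 26 mm across to the top. Origin at the centre of the foot's underside, z up along the stem. Stands in one of the basket's cells at the start (which one varies).
- tappet1: Plain steel mushroom tappet, 90 mm tall: a round foot 38 mm across and 7 mm thick, a short cone up to 12 mm, then a straight stem 26 mm across to the top. Origin at the centre of the foot's underside, z up along the stem. Stands in one of the basket's cells at the start (which one varies).
- tappet2: Plain steel mushroom tappet, 90 mm tall: a round foot 38 mm across and 7 mm thick, a short cone up to 12 mm, then a straight stem 26 mm across to the top. Origin at the centre of the foot's underside, z up along the stem. Stands in one of the basket's cells at the start (which one varies).
- tappet3: Plain steel mushroom tappet, 90 mm tall: a round foot 38 mm across and 7 mm thick, a short cone up to 12 mm, then a straight stem 26 mm across to the top. Origin at the centre of the foot's underside, z up along the stem. Stands in one of the basket's cells at the start (which one varies).
- tappet4: Plain steel mushroom tappet, 90 mm tall: a round foot 38 mm across and 7 mm thick, a short cone up to 12 mm, then a straight stem 26 mm across to the top. Origin at the centre of the foot's underside, z up along the stem. Stands foot down on the bench at the start.
- tappet5: Plain steel mushroom tappet, 90 mm tall: a round foot 38 mm across and 7 mm thick, a short cone up to 12 mm, then a straight stem 26 mm across to the top. Origin at the centre of the foot's underside, z up along the stem. Stands foot down on the bench at the start.
- lid (a joint): Angle of the basket's wire-cage lid, rad: 0 fully shut, grows as it opens, up to 2.1 (leaning back beyond upright). A stiff hinge: it stays where it is left. The cage is 156 mm long from the hinge, 194 mm wide and 66 mm deep, so that it clears seated tappets.
- lid_handle (a point): Middle of the lid's handle, a round bar 10 mm thick and 100 mm long, parallel to the hinge, 45 mm out from the cage's front face; it is 201 mm from the hinge line along the lid and 55 mm above the lid's rim plane (lid shut: at basket x = -113 mm, 97.5 mm over the bench). Axes turn with the lid; shut, they are the basket's.
- lid_hinge (a point): Middle of the lid's hinge line, at basket x = 88, z = 42.5 mm; the hinge runs along the basket's y.
- pin: Bystander: gudgeon pin, a plain steel tube without a foot, 28 mm across, 75 mm tall, standing on the bench near the tappets; origin at the underside's centre.
- bucket: Bystander: short dark bucket tappet, 35 mm across, 34 mm tall, standing on the bench near the tappets; origin at the underside's centre.
- spanner: Bystander: spanner 170 mm long lying flat on the bench beyond the loose tappets; origin under its middle.
Things that resemble listed ones, but are neither listed nor needed, are in the scene too. Leave any green look-alike of the tappet5 alone.

How it is judged (in metres and radians):
On the way:
1. every cell holds one tappet, standing on the cell's floor and let go (horizontal distance between any of tappet0, tappet1, tappet2, tappet3, tappet4, tappet5 and cell0 below 0.018 m and horizontal distance between any of tappet0, tappet1, tappet2, tappet3, tappet4, tappet5 and cell1 below 0.018 m and horizontal distance between any of tappet0, tappet1, tappet2, tappet3, tappet4, tappet5 and cell2 below 0.018 m and horizontal distance between any of tappet0, tappet1, tappet2, tappet3, tappet4, tappet5 and cell3 below 0.018 m and horizontal distance between any of tappet0, tappet1, tappet2, tappet3, tappet4, tappet5 and cell4 below 0.018 m and horizontal distance between any of tappet0, tappet1, tappet2, tappet3, tappet4, tappet5 and cell5 below 0.018 m and height (world z) of each of tappet0, tappet1, tappet2, tappet3, tappet4, tappet5 below 0.009 m and angle between each of tappet0, tappet1, tappet2, tappet3, tappet4, tappet5's own z axis and vertical below 0.15 rad and contact force between the fingers and tappet0 below 0.1 N and contact force between the fingers and tappet1 below 0.1 N and contact force between the fingers and tappet2 below 0.1 N and contact force between the fingers and tappet3 below 0.1 N and contact force between the fingers and tappet4 below 0.1 N and contact force between the fingers and tappet5 below 0.1 N), for 0.2 s.
At the end, for the whole second after the job is handed in: Each of the six cells holds one tappet, upright within 0.15 rad, its foot's underside no more than 9 mm over the bench (the cell's floor is at 4 mm) and within 18 mm of the cell's centre, at rest (under 20 mm/s) and not touched by the fingers; the lid is shut to within 0.06 rad (all of step 1 and value of joint lid below 0.06 rad and linear speed of each of tappet0, tappet1, tappet2, tappet3, tappet4, tappet5 below 0.02 m/s).
It fails at once if a tappet is dropped or thrown (faster than 0.6 m/s while not in the fingers, a fall of some 18 mm) ((linear speed of tappet0 above 0.6 m/s and contact force between the fingers and tappet0 below 0.1 N) or (linear speed of tappet1 above 0.6 m/s and contact force between the fingers and tappet1 below 0.1 N) or (linear speed of tappet2 above 0.6 m/s and contact force between the fingers and tappet2 below 0.1 N) or (linear speed of tappet3 above 0.6 m/s and contact force between the fingers and tappet3 below 0.1 N) or (linear speed of tappet4 above 0.6 m/s and contact force between the fingers and tappet4 below 0.1 N) or (linear speed of tappet5 above 0.6 m/s and contact force between the fingers and tappet5 below 0.1 N)).
It fails at once if the gudgeon pin, bucket tappet or spanner is moved by more than 30 mm (distance of any of pin, bucket, spanner from where it was at the start of the episode above 0.03 m).
It also fails if it takes over 64 s, if anything falls off the work surface, if the arm or the gripper's body presses on something with over 40 N, if the wrist force passes 120 N, or if a joint passes its speed limit or range.

### The arm

A 7-joint arm with a two-finger parallel gripper is mounted at the origin on the work surface. World frame = base frame: x ahead of the robot, y to its left, z up, the work surface at z = 0. Lengths are in m, angles in degrees, forces in N, time in s.
With the tool pointing down it reaches from about 0.4 to 0.925 m from the base axis. Payload 5.6 kg.
Tool frame: the origin (TCP) lies on the centre line of the jaws, within the pads' length; the fingertips stand 19 mm ahead of it and the grasp point (between the pads) is the TCP; z points along the fingers, y is the line along which they close (so a half turn about z gives the same grasp; the last joint's range is limited). The gripper opens to 85 mm and grips with 20 to 120 N. Pads are 22 mm wide; open, the fingers measure 114 mm over their backs; the gripper's body (76 mm by 85 mm) begins 54 mm behind the grasp point. The pads swing forward as they close: fully open they stand 13 mm farther back than shut.
Start: joints at [61.765, 26.786, -0.665, 91.828, 0.344, 61.387, -3.226], TCP at [0.283, -0.585, 0.224] pointing down, gripper open.
Joint ranges: [-144.91, 144.91], [-17.63, 115.5], [-89.93, 88.59], [15.96, 139.68], [-74.01, 254.01], [8.47, 105.57], [-167.45, 167.45]. Speed limits (degrees/s): [147.25, 147.25, 180, 180, 180, 180, 180].

### API

Orientations are given as a 3x3 rotation matrix whose columns are the frame's x, y, z axes.
In Python, from bench import sense, snapshot, get_calibration, sign_off gives the robot as it stands.
- The arm moves only by the shell command python3 -m inch 'ROWS' [OPENING] [FORCE]. ROWS is JSON, a list of rows, each an object with "xyz": the shift along the tool's x, y, z in m, a list of three; "turn": the turn about the tool's z in rad. A call has 1 to 12 rows; each row is the pose to reach, as a shift and turn from the pose commanded when the call began, along the tool's axes at that moment; what a row does not reach only later rows make up. A row lasts 1/8 s, in which the tool goes at most 62.5 mm and 10.7 degrees, less where a joint would pass 70% of its speed; a pose out of reach is approached as far as the arm can. A call with a gripper value outside its range is refused whole. OPENING is the finger opening in m, from 0 to 0.0854, set as the call begins (- or left out, the last holds). The fingers move at their own pace and stop on an object; FORCE is the grip in N (left out, the last holds). Time passes only in rows, so rows that repeat a pose let the fingers close. It gives the time, the measured TCP pose, the force, the opening and the grip force at its end, in the units of the state.
- sense(): the state, without advancing time (a new reading comes with each control period).
- snapshot(name): name is "scene" or "top"; returns (picture, depth): 480x640x3 uint8, red, green, blue; 480x640 float32, m along the optical axis (not along the pixel's ray), 0 where there is no reading.
- get_calibration(name): a dict with "fovy" (degrees; the focal length in pixels is half the picture's height over the tangent of half this angle, whatever the lens; pixels are square), "cx", "cy" (the principal point, pixels), "k1" (the pictures are not rectified: a ray, as slopes to the right and down, at radius r is drawn at 1 + k1 r^2 times it, then the intrinsics apply), "rvec" (rotation vector, rad) and "tvec" (3), from world to camera coordinates, as OpenCV has them. Camera axes: x right, y down, z forward; pixel columns grow to the right and rows downward; lengths in m; the calibration is good to about 2 mm. A picture is of the moment at which its call begins. get_calibration takes no time and is no camera call.
- sign_off(): hands the job in; it is judged then, once.
The state is a dict: "time_s": time; "joints": joint angles; "qvel": joint speeds; "joint_efforts": joint torques, N m; "ee_pos": TCP position; "tcp_rot": TCP orientation; "contact_force": force on the tool from outside, world axes, zero at the start; "wrist_torque": the same for the moment, N m; "finger_gap": finger opening in m; "gripper_force": force on a finger pad.
Only numpy, scipy, OpenCV 4.12 (cv2) and the standard library are available. Lean on these libraries where they do the work, as an engineer would, in place of code of your own. Each camera call takes 0.05 s, during which the arm holds its last target. There are 200 camera calls.

## Working session

There is one attempt and no reset: what is moved stays moved. The work goes in short steps, Python scripts to look and compute and a shell command to move; the robot and the scene stay as the last step left them, time stands still between calls to the robot, and variables do not carry over. Pictures are saved under pics/ and viewed, at most 10 in all, crops included, and the job is handed in when it is done.

```bash
mkdir -p pics
cat > h.py <<'E'
import numpy as np, cv2
from bench import sense, snapshot, get_calibration, sign_off
def cam(n):
    c=get_calibration(n); f=240/np.tan(np.radians(c["fovy"])/2)
    R=cv2.Rodrigues(np.array(c["rvec"],float))[0]; t=np.array(c["tvec"],float).ravel()
    return c,f,R,t
def slopes(n,uv):
    c,f,R,t=cam(n); d=(np.atleast_2d(np.array(uv,float))-[c["cx"],c["cy"]])/f
    s=d.copy()
    for _ in range(20): s=d/(1+c["k1"]*(s**2).sum(1,keepdims=True))
    return s
def onplane(n,uv,z):
    c,f,R,t=cam(n); s=slopes(n,uv); d=np.c_[s,np.ones(len(s))]@R; o=-R.T@t
    return o+d*((z-o[2])/d[:,2])[:,None]
def withdepth(n,uv,dep):
    c,f,R,t=cam(n); s=slopes(n,uv); return (np.c_[s,np.ones(len(s))]*np.asarray(dep).reshape(-1,1)-t)@R
def cloud(n,D):
    v,u=np.mgrid[0:480,0:640]; return withdepth(n,np.c_[u.ravel(),v.ravel()],D.ravel()).reshape(480,640,3)
def tool(p):  # world point -> shift in tool axes
    s=sense(); return np.array(s["tcp_rot"]).T@(np.array(p)-np.array(s["ee_pos"]))
E
python3 - <<'E'
from h import *
for n in("scene","top"):
    I,D=snapshot(n); cv2.imwrite(f"pics/{n}0.png",I[:,:,::-1]); np.savez(f"{n}0.npz",I=I,D=D)
    c,f,R,t=cam(n); print(n,c,f,-R.T@t)
print(sense())
E
```

```text
scene {'fovy': 47.5031846023423, 'cx': 315.62079305566436, 'cy': 231.688605321567, 'k1': -0.12847340129120283, 'rvec': array([ 1.68076962,  1.5369521 , -0.82645168]), 'tvec': array([-0.0175055 , -0.23836396,  1.37929566])} 545.4003738462449 [ 1.28003454 -0.10078631  0.5576146 ]
top {'fovy': 55.61086654795818, 'cx': 312.596511068078, 'cy': 238.0992990959755, 'k1': -0.11091945064562164, 'rvec': array([ 2.10298569, -2.10757255,  0.1742158 ]), 'tvec': array([-0.05080516,  0.56312599,  0.69931429])} 455.0958930493648 [ 0.41690135 -0.07444124  0.79333743]
{'time_s': 0.1, 'joints': array([61.76571988, 26.83112014, -0.66403138, 91.87708739,  0.34423691,
       61.38635597, -3.22615085]), 'qvel': array([ 0.01122266, -0.15859595, -0.01756084, -0.11561789,  0.0754145 ,
        0.0063641 , -0.04888804]), 'joint_efforts': array([ 7.40784635e-04, -5.33517551e+01,  2.12332746e-02, -2.51964408e+01,
        1.14633134e-02,  4.32155954e-03, -1.13926541e-05]), 'ee_pos': array([ 0.28230154, -0.58491403,  0.22342128]), 'tcp_rot': array([[ 9.00576679e-01,  4.34696421e-01, -8.17016090e-04],
       [ 4.34697170e-01, -9.00575608e-01,  1.39467495e-03],
       [-1.29524552e-04, -1.61116632e-03, -9.99998694e-01]]), 'contact_force': array([ 0.20114416, -0.16974468,  0.6833742 ]), 'wrist_torque': array([ 0.03780001, -0.05867594,  0.00334438]), 'gripper_force': 0.0, 'finger_gap': 0.08507391524774145}
```

View pics/scene0.png

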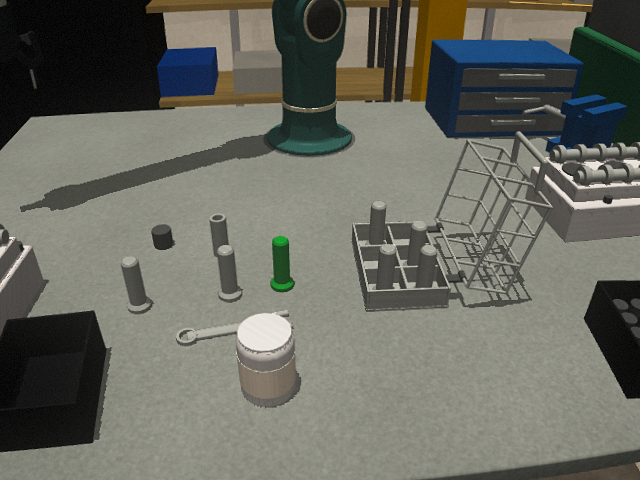

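View pics/top0.png

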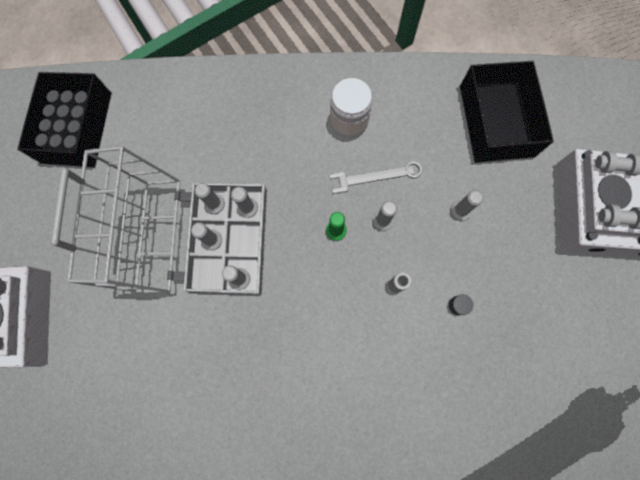

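The scene picture shows four tappets in the basket, with the lid open toward image right. The green look-alike is at (281,262), and the two loose tappets are at (228,275) and (133,285). In the top view the loose tops are at (389,208) and (475,198), the basket spans (187-265, 185-293), and the empty cells are near (243,238) and (208,275). The pin is at (401,282) and the bucket at (461,305).

Run:
```python
from h import *
z=np.load("top0.npz");I,D=z["I"],z["D"];P=cloud("top",D)
def reg(u0,u1,v0,v1,zl,zh):
    p=P[v0:v1,u0:u1].reshape(-1,3);d=D[v0:v1,u0:u1].ravel()
    return p[(d>0)&(p[:,2]>zl)&(p[:,2]<zh)]
for nm,r,h in[("A",(370,405,190,235),.09),("B",(448,490,180,225),.09),("green",(322,352,200,245),.09),("pin",(385,415,265,300),.075),("bucket",(445,480,290,320),.034)]:
    p=reg(*r,h-.006,h+.006)[:,:2]; c,rad=cv2.minEnclosingCircle(p.astype(np.float32)); print(nm,len(p),np.round(c,4),round(rad,4),reg(*r,.01,.12)[:,2].max())
# basket
p=reg(180,275,178,300,.034,.046); r=cv2.minAreaRect(p[:,:2].astype(np.float32)); print("basket",r, cv2.boxPoints(r).round(4).tolist())
uv=[(191,185),(265,185),(262,293),(187,293)]; print(onplane("top",uv,.04).round(4))
p=reg(180,275,178,300,.082,.1); 
q=p[:,:2];_,l,c,_=cv2.connectedComponentsWithStats(((P[:,:,2]>.083)&(P[:,:,2]<.098)&(D>0)).astype(np.uint8))[0:4]
for i in range(1,len(c)):
    if c[i,4]>30:
        m=l==i; print(c[i,:5],P[m].mean(0).round(4))
# lid handle
m=np.zeros((480,640),bool); m[165:248,50:74]=1; m&=(D>0)&(P[:,:,2]>.1); print("handle z",np.percentile(P[m][:,2],[5,50,95]),P[m].mean(0))
z=np.load("scene0.npz");Ps=cloud("scene",z["D"])
q=Ps[120:300,430:555].reshape(-1,3);q=q[q[:,2]>.12]; print("lid scene",q.min(0),q.max(0)); 
q=q[np.argsort(q[:,2])]; print(q[::len(q)//12].round(3))
for nm,(u0,u1,v0,v1) in dict(A=(215,243,240,302),B=(118,152,250,312)).items():
    q=Ps[v0:v1,u0:u1].reshape(-1,3);q=q[(q[:,2]>.03)&(q[:,2]<.085)]; print(nm,q.mean(0),q.min(0),q.max(0))
```

```text
A 202 [ 0.6045 -0.1747] 0.0133 0.09400458868005312
B 196 [ 0.623 -0.315] 0.0135 0.09417712300009774
green 204 [ 0.5867 -0.0912] 0.0129 0.09311018797850391
pin 149 [ 0.4906 -0.1951] 0.014 0.07939919308692209
bucket 344 [ 0.454  -0.3009] 0.0179 0.038800903613215226
basket ((0.5721244812011719, 0.11002179235219955), (0.14905418455600739, 0.19282852113246918), 88.47267150878906) [[0.47380000352859497, 0.038100000470876694], [0.6664999723434448, 0.032999999821186066], [0.6704999804496765, 0.18199999630451202], [0.47769999504089355, 0.18709999322891235]]
[[0.6622 0.1626 0.04  ]
 [0.6604 0.0313 0.04  ]
 [0.4734 0.0323 0.04  ]
 [0.4729 0.1594 0.04  ]]
[330  92  42  28 287] [ 0.773  -0.1156  0.0903]
[583 150  57  91 635] [ 0.611  -0.5165  0.0898]
[132 170  36   5  81] [0.6697 0.219  0.0888]
[195 183  17  16 211] [0.6353 0.1261 0.0929]
[231 187  16  17 208] [0.6272 0.0666 0.0931]
[467 190  16  16 199] [ 0.6215 -0.3143  0.0897]
[381 201  16  16 203] [ 0.6033 -0.1744  0.0897]
[329 212  16  16 204] [ 0.5858 -0.0912  0.0896]
[191 223  17  16 217] [0.5685 0.1282 0.0932]
[222 265  16  16 206] [0.5011 0.0761 0.0938]
[  9 276  10  80 456] [0.4286 0.4398 0.0905]
[122 287  22   3  40] [0.4762 0.2371 0.0873]
handle z [0.19750842 0.22890549 0.23167192] [0.57057051 0.286023   0.22442126]
lid scene [ 0.36525194 -0.10078631  0.1201117 ] [1.28003454 0.45209333 0.5576146 ]
[[0.672 0.203 0.12 ]
 [0.615 0.274 0.13 ]
 [0.67  0.211 0.139]
 [0.671 0.211 0.151]
 [0.626 0.284 0.171]
 [0.635 0.286 0.181]
 [0.672 0.261 0.184]
 [0.479 0.245 0.189]
 [0.603 0.236 0.194]
 [0.624 0.224 0.197]
 [0.528 0.287 0.216]
 [0.56  0.286 0.23 ]]
A [ 0.60459338 -0.17494408  0.05613695] [ 0.49323601 -0.20126312  0.03006167] [ 0.61956833 -0.16201679  0.08479557]
B [ 0.630724   -0.31196614  0.05806126] [ 0.61659874 -0.32843826  0.0301634 ] [ 0.63777899 -0.30141562  0.08499378]
```

```bash
python3 -m inch '[{"xyz":[0.03,-0.007,0],"turn":0.1},{"xyz":[0.085,-0.019,0.01],"turn":0.25},{"xyz":[0.14,-0.031,0.02],"turn":0.4},{"xyz":[0.195,-0.044,0.03],"turn":0.45},{"xyz":[0.25,-0.056,0.04],"turn":0.45},{"xyz":[0.305,-0.068,0.05],"turn":0.45},{"xyz":[0.36,-0.081,0.06],"turn":0.45},{"xyz":[0.405,-0.091,0.064],"turn":0.45},{"xyz":[0.4242,-0.095,0.064],"turn":0.45},{"xyz":[0.4242,-0.095,0.064],"turn":0.45},{"xyz":[0.4242,-0.095,0.064],"turn":0.45}]' 0.07 40
python3 - <<'E'
from h import *
s=sense();print(s["tcp_rot"].round(4).tolist(),tool([.623,-.315,.066]).round(4))
z=np.load("top0.npz");D=z["D"];P=cloud("top",D)
p=P[178:300,180:275].reshape(-1,3);p=p[(p[:,2]>.036)&(p[:,2]<.046)]
p=p[p[:,1]<.165]
r=cv2.minAreaRect(p[:,:2].astype(np.float32));print(r,len(p))
# walls: fit -x wall (min y), and middle divider
q=p[p[:,1]<.043];print("loY wall",np.polyfit(q[:,0],q[:,1],1),q[:,1].mean(),q[:,0].mean())
for lo,hi in((.085,.115),(.15,.165)):
    q=p[(p[:,1]>lo)&(p[:,1]<hi)&(p[:,0]>.48)&(p[:,0]<.65)];h=np.histogram(q[:,1],np.arange(lo,hi,.002));print(h[0])
h=np.histogram(p[:,0],np.arange(.466,.676,.003));print(h)
E
```

```text
time_s: 1.48
ee_pos: [0.6214, -0.3181, 0.1604]
tcp_rot: [[1.0, -0.003, -0.001], [-0.003, -1.0, -0.002], [-0.001, 0.002, -1.0]]
contact_force: [0.1, 0.2, -0.7]
finger_gap: 0.0698
gripper_force: 0.0
[[1.0, -0.0034, -0.0012], [-0.0034, -1.0, -0.0016], [-0.0012, 0.0016, -1.0]] [ 0.0017 -0.0032  0.0944]
((0.5707873702049255, 0.10100296139717102), (0.13130344450473785, 0.19044996798038483), 88.63084411621094) 1192
loY wall [-0.02460559  0.05201475] 0.03803557212013472 0.568130210494836
[ 3  1  1  1  2  4  9 22 17  0  1  2  1  0]
[ 0  2  2  7 60 95 95]
(array([ 0,  0, 12, 87, 96, 11, 13, 11, 11, 14, 14, 13, 12,  9, 14, 12, 11,
        9, 10, 10, 10,  8, 13, 35, 28, 16, 13, 10,  6, 10, 21, 18, 16, 12,
       16, 12, 14, 13,  9,  9,  9,  7, 11, 13, 35, 27, 12,  8, 13, 10, 26,
       11, 23, 20, 13, 16, 15, 15, 17, 13, 15,  9,  9,  8, 57, 92, 30,  0,
        0]), array([0.466, 0.469, 0.472, 0.475, 0.478, 0.481, 0.484, 0.487, 0.49 ,
       0.493, 0.496, 0.499, 0.502, 0.505, 0.508, 0.511, 0.514, 0.517,
       0.52 , 0.523, 0.526, 0.529, 0.532, 0.535, 0.538, 0.541, 0.544,
       0.547, 0.55 , 0.553, 0.556, 0.559, 0.562, 0.565, 0.568, 0.571,
       0.574, 0.577, 0.58 , 0.583, 0.586, 0.589, 0.592, 0.595, 0.598,
       0.601, 0.604, 0.607, 0.61 , 0.613, 0.616, 0.619, 0.622, 0.625,
       0.628, 0.631, 0.634, 0.637, 0.64 , 0.643, 0.646, 0.649, 0.652,
       0.655, 0.658, 0.661, 0.664, 0.667, 0.67 , 0.673]))
```

```bash
python3 -m inch '[{"xyz":[0.002,-0.003,0.03]},{"xyz":[0.002,-0.003,0.06]},{"xyz":[0.002,-0.003,0.085]},{"xyz":[0.002,-0.003,0.095]},{"xyz":[0.002,-0.003,0.095]}]' && python3 -m inch '[{"xyz":[0,0,0]},{"xyz":[0,0,0]},{"xyz":[0,0,0]},{"xyz":[0,0,0]},{"xyz":[0,0,0]},{"xyz":[0,0,0]}]' 0.015 60
```

```text
$[0]: bad value
```

```bash
python3 -m inch '[{"xyz":[0.002,-0.003,0.03],"turn":0},{"xyz":[0.002,-0.003,0.06],"turn":0},{"xyz":[0.002,-0.003,0.085],"turn":0},{"xyz":[0.002,-0.003,0.095],"turn":0},{"xyz":[0.002,-0.003,0.095],"turn":0}]' && python3 -m inch '[{"xyz":[0,0,0],"turn":0},{"xyz":[0,0,0],"turn":0},{"xyz":[0,0,0],"turn":0},{"xyz":[0,0,0],"turn":0},{"xyz":[0,0,0],"turn":0},{"xyz":[0,0,0],"turn":0}]' 0.015 60
```

```text
time_s: 2.1
ee_pos: [0.6242, -0.3138, 0.0652]
tcp_rot: [[1.0, -0.002, -0.001], [-0.002, -1.0, -0.0], [-0.001, 0.0, -1.0]]
contact_force: [-0.4, 0.8, -0.3]
finger_gap: 0.0701
gripper_force: 0.0
time_s: 2.85
ee_pos: [0.6261, -0.3131, 0.0667]
tcp_rot: [[1.0, -0.0, 0.002], [-0.0, -1.0, -0.001], [0.002, 0.001, -1.0]]
contact_force: [0.1, -1.0, 6.1]
finger_gap: 0.0232
gripper_force: 58.9
```

```bash
python3 -m inch '[{"xyz":[0,0,-0.005],"turn":0},{"xyz":[0,0,-0.01],"turn":0},{"xyz":[0,0,-0.015],"turn":0},{"xyz":[0,0,-0.015],"turn":0}]'
python3 - <<'E'
from h import *
I,D=snapshot("scene");J,_=snapshot("top")
a=cv2.resize(I[180:340,60:220],(400,400));b=cv2.resize(J[130:290,400:560],(400,400));cv2.imwrite("pics/g1.png",np.hstack([a,b])[:,:,::-1])
E
```

```text
time_s: 3.35
ee_pos: [0.6255, -0.3124, 0.0806]
tcp_rot: [[1.0, -0.0, 0.0], [-0.0, -1.0, -0.0], [0.0, 0.0, -1.0]]
contact_force: [-0.4, 0.6, -3.1]
finger_gap: 0.023
gripper_force: 58.9
```

View pics/g1.png

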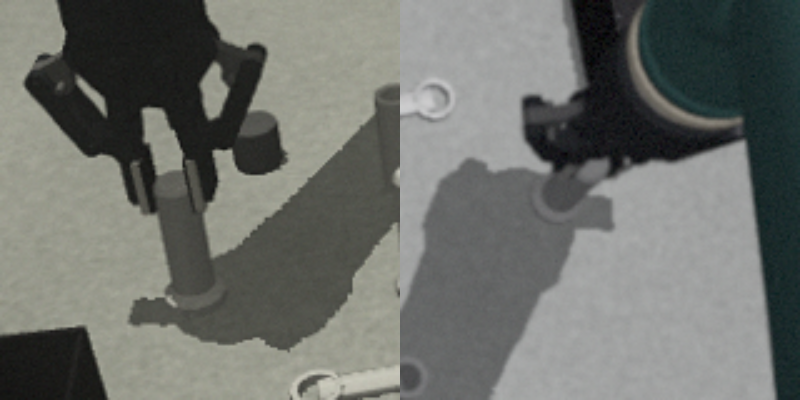

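The tappet is between the pads and clear of the bench, with its stem at about (170,200) in the left crop. I'll measure its offset and tilt relative to the TCP.

```bash
cat > off.py <<'E'
from h import *
def off():
    I,D=snapshot("scene");P=cloud("scene",D);e=np.array(sense()["ee_pos"])
    for lo,hi in((-.05,-.04),(-.035,-.025)):
        m=(D>0)&(abs(P[:,:,0]-e[0])<.03)&(abs(P[:,:,1]-e[1])<.03)&(P[:,:,2]-e[2]>lo)&(P[:,:,2]-e[2]<hi)
        q=P[m][:,:2]; A=np.c_[2*q,np.ones(len(q))]; 
        from scipy.optimize import least_squares
        r=least_squares(lambda c:np.hypot(*(q-c).T)-.013,[q[:,0].max()-.013,q[:,1].mean()],loss="soft_l1",f_scale=.002)
        print(len(q),(r.x-e[:2]).round(4),r.cost)
if __name__=="__main__": off(); print(tool([.509,.1335,.19]).round(4),tool([.569,.070,.19]).round(4))
E
python3 off.py
```

```text
98 [-0.0048 -0.0014] 4.2875819422597876e-05
96 [-0.0049 -0.0011] 4.468954980215275e-05
[-0.1162 -0.4458 -0.1099] [-0.0562 -0.3823 -0.1099]
```

```bash
python3 -m inch '[{"xyz":[0,0,-0.04],"turn":0},{"xyz":[0,0,-0.085],"turn":0},{"xyz":[-0.005,-0.02,-0.11],"turn":0},{"xyz":[-0.016,-0.065,-0.11],"turn":0},{"xyz":[-0.028,-0.11,-0.11],"turn":0},{"xyz":[-0.04,-0.16,-0.11],"turn":0},{"xyz":[-0.052,-0.21,-0.11],"turn":0},{"xyz":[-0.065,-0.26,-0.11],"turn":0},{"xyz":[-0.077,-0.31,-0.11],"turn":0},{"xyz":[-0.09,-0.36,-0.11],"turn":0},{"xyz":[-0.1,-0.405,-0.11],"turn":0},{"xyz":[-0.108,-0.433,-0.11],"turn":0}]' && python3 -m inch '[{"xyz":[-0.0035,-0.0135,0],"turn":0},{"xyz":[-0.0035,-0.0135,0],"turn":0},{"xyz":[-0.0035,-0.0135,0],"turn":0}]'; python3 off.py
```

```text
time_s: 5.0
ee_pos: [0.5165, 0.1234, 0.1904]
tcp_rot: [[1.0, 0.003, 0.0], [0.003, -1.0, 0.001], [0.0, -0.001, -1.0]]
contact_force: [0.5, -0.2, -2.6]
finger_gap: 0.0232
gripper_force: 59.5
time_s: 5.38
ee_pos: [0.5144, 0.1323, 0.1902]
tcp_rot: [[1.0, -0.003, 0.0], [-0.003, -1.0, -0.001], [0.0, 0.001, -1.0]]
contact_force: [-0.5, -0.5, -3.3]
finger_gap: 0.0234
gripper_force: 59.5
87 [-0.0047 -0.0011] 5.439015796587346e-05
81 [-0.0046 -0.0006] 3.721097673378064e-05
[-0.0055 -0.0012  0.0002] [0.0547 0.0621 0.0003]
```

```bash
python3 -m inch '[{"xyz":[0,-0.001,0.03],"turn":0},{"xyz":[0,-0.001,0.06],"turn":0},{"xyz":[0,-0.001,0.085],"turn":0},{"xyz":[0,-0.001,0.105],"turn":0},{"xyz":[0,-0.001,0.112],"turn":0},{"xyz":[0,-0.001,0.116],"turn":0},{"xyz":[0,-0.001,0.118],"turn":0},{"xyz":[0,-0.001,0.118],"turn":0}]'
```

```text
time_s: 6.42
ee_pos: [0.5143, 0.1351, 0.0728]
tcp_rot: [[1.0, -0.0, 0.001], [-0.0, -1.0, 0.0], [0.001, -0.0, -1.0]]
contact_force: [0.5, -0.1, -3.0]
finger_gap: 0.0232
gripper_force: 59.5
```

```bash
python3 -m inch '[{"xyz":[0,0,0.001],"turn":0},{"xyz":[0,0,0.002],"turn":0},{"xyz":[0,0,0.002],"turn":0}]'; python3 -m inch '[{"xyz":[0,0,0],"turn":0},{"xyz":[0,0,0],"turn":0},{"xyz":[0,0,0],"turn":0}]' 0.036
```

```text
time_s: 6.8
ee_pos: [0.5143, 0.1352, 0.0707]
tcp_rot: [[1.0, -0.0, 0.001], [-0.0, -1.0, 0.0], [0.001, -0.0, -1.0]]
contact_force: [0.2, -0.9, 1.0]
finger_gap: 0.0232
gripper_force: 59.8
time_s: 7.18
ee_pos: [0.5141, 0.1352, 0.0704]
tcp_rot: [[1.0, -0.0, 0.0], [-0.0, -1.0, 0.0], [0.0, -0.0, -1.0]]
contact_force: [0.1, -0.6, -0.6]
finger_gap: 0.0362
gripper_force: 0.0
```

```bash
python3 -m inch '[{"xyz":[0,0,-0.02],"turn":0},{"xyz":[0,0,-0.055],"turn":0},{"xyz":[0,0,-0.09],"turn":0},{"xyz":[0.006,0.02,-0.105],"turn":0},{"xyz":[0.02,0.07,-0.105],"turn":0},{"xyz":[0.034,0.12,-0.105],"turn":0},{"xyz":[0.048,0.17,-0.105],"turn":0},{"xyz":[0.063,0.22,-0.105],"turn":0},{"xyz":[0.077,0.27,-0.105],"turn":0},{"xyz":[0.086,0.3,-0.105],"turn":0},{"xyz":[0.089,0.31,-0.105],"turn":0},{"xyz":[0.089,0.31,-0.105],"turn":0}]'
python3 -m inch '[{"xyz":[0,0,0],"turn":0},{"xyz":[0,0,0],"turn":0}]' 0.07
python3 - <<'E'
from h import *
I,D=snapshot("top");P=cloud("top",D);m=(P[:,:,2]>.084)&(P[:,:,2]<.099)&(D>0)
_,l,c,_=cv2.connectedComponentsWithStats(m.astype(np.uint8))
for i in range(1,len(c)):
    if 60<c[i,4]<300: 
        p=P[l==i]; print(c[i],np.round(cv2.minEnclosingCircle(p[:,:2].astype(np.float32))[0],4),p[:,2].mean().round(4))
print(tool([.6035,-.1745,.066]).round(4))
E
```

```text
time_s: 8.68
ee_pos: [0.6026, -0.1743, 0.175]
tcp_rot: [[1.0, -0.0, -0.001], [-0.0, -1.0, 0.001], [-0.001, -0.001, -1.0]]
contact_force: [-1.0, -0.1, 1.0]
finger_gap: 0.036
gripper_force: 0.0
time_s: 8.93
ee_pos: [0.6029, -0.1731, 0.1754]
tcp_rot: [[1.0, 0.002, 0.0], [0.002, -1.0, 0.001], [0.0, -0.001, -1.0]]
contact_force: [0.0, -0.1, -0.6]
finger_gap: 0.0691
gripper_force: 0.0
[331  92  41  28 282] [ 0.7941 -0.1176] 0.0904
[139 170  28   5  65] [0.6682 0.2164] 0.0903
[195 183  16  16 209] [0.6368 0.1272] 0.0931
[231 187  16  16 207] [0.6288 0.0669] 0.0932
[381 201  10  16 122] [ 0.604  -0.1736] 0.0896
[329 212  16  16 201] [ 0.5868 -0.0916] 0.0897
[191 223  17  16 217] [0.5694 0.1301] 0.0932
[595 231  45   6 118] [ 0.5611 -0.5525] 0.0913
[188 259  17  16 221] [0.5111 0.1313] 0.0936
[222 265  17  16 208] [0.5017 0.0774] 0.0935
[0.0006 0.0011 0.1094]
```

Seated well at (0.511, 0.131), against the cell centre at (0.509, 0.1335). Next is the second tappet.

```bash
python3 -m inch '[{"xyz":[0,0.001,0.03],"turn":0},{"xyz":[0,0.001,0.07],"turn":0},{"xyz":[0,0.001,0.098],"turn":0},{"xyz":[0,0.001,0.109],"turn":0},{"xyz":[0,0.001,0.109],"turn":0}]' && python3 -m inch '[{"xyz":[0,0,0],"turn":0},{"xyz":[0,0,0],"turn":0},{"xyz":[0,0,0],"turn":0},{"xyz":[0,0,0],"turn":0},{"xyz":[0,0,0],"turn":0},{"xyz":[0,0,0],"turn":0}]' 0.015 60 && python3 -m inch '[{"xyz":[0,0,-0.005],"turn":0},{"xyz":[0,0,-0.02],"turn":0},{"xyz":[0,0,-0.06],"turn":0},{"xyz":[0,0,-0.1],"turn":0},{"xyz":[0,0,-0.124],"turn":0},{"xyz":[0,0,-0.124],"turn":0}]'; python3 off.py
```

```text
time_s: 9.6
ee_pos: [0.6028, -0.1755, 0.0661]
tcp_rot: [[1.0, 0.0, -0.001], [0.0, -1.0, 0.0], [-0.001, -0.0, -1.0]]
contact_force: [0.4, -0.3, 0.7]
finger_gap: 0.0703
gripper_force: 0.0
time_s: 10.35
ee_pos: [0.6038, -0.1758, 0.0677]
tcp_rot: [[1.0, -0.0, 0.002], [-0.0, -1.0, -0.0], [0.002, 0.0, -1.0]]
contact_force: [-0.2, 1.1, 6.3]
finger_gap: 0.0229
gripper_force: 58.8
time_s: 11.1
ee_pos: [0.6041, -0.1764, 0.193]
tcp_rot: [[1.0, -0.0, 0.005], [-0.0, -1.0, -0.001], [0.005, 0.001, -1.0]]
contact_force: [0.4, 0.5, -2.8]
finger_gap: 0.0234
gripper_force: 59.4
110 [0.001  0.0003] 5.187151681719556e-05
102 [0.0008 0.0002] 2.8788670835639062e-05
[-0.094  -0.3095  0.0007] [-0.034  -0.246   0.0008]
```

```bash
python3 -m inch '[{"xyz":[-0.003,-0.02,0],"turn":0},{"xyz":[-0.01,-0.07,0],"turn":0},{"xyz":[-0.018,-0.12,0],"turn":0},{"xyz":[-0.025,-0.17,0],"turn":0},{"xyz":[-0.032,-0.215,0],"turn":0},{"xyz":[-0.035,-0.238,0],"turn":0},{"xyz":[-0.036,-0.246,0],"turn":0},{"xyz":[-0.036,-0.246,0],"turn":0},{"xyz":[-0.036,-0.246,0],"turn":0}]'; python3 off.py
```

```text
time_s: 12.28
ee_pos: [0.5669, 0.0686, 0.1898]
tcp_rot: [[1.0, -0.002, -0.001], [-0.002, -1.0, -0.001], [-0.001, 0.001, -1.0]]
contact_force: [0.0, -0.3, -3.8]
finger_gap: 0.023
gripper_force: 59.5
101 [-0.0003  0.0011] 3.435560385653485e-05
98 [-0.      0.0008] 3.4289780230901714e-05
[-0.0581 -0.0648 -0.    ] [ 0.002  -0.0015  0.    ]
```

```bash
python3 -m inch '[{"xyz":[0.002,-0.001,0.03],"turn":0},{"xyz":[0.002,-0.001,0.06],"turn":0},{"xyz":[0.002,-0.001,0.085],"turn":0},{"xyz":[0.002,-0.001,0.105],"turn":0},{"xyz":[0.002,-0.001,0.112],"turn":0},{"xyz":[0.002,-0.001,0.116],"turn":0},{"xyz":[0.002,-0.001,0.117],"turn":0},{"xyz":[0.002,-0.001,0.117],"turn":0}]'
```

```text
time_s: 13.32
ee_pos: [0.5694, 0.0711, 0.0739]
tcp_rot: [[1.0, -0.0, 0.001], [-0.0, -1.0, 0.0], [0.001, -0.0, -1.0]]
contact_force: [-0.1, 0.7, -3.3]
finger_gap: 0.0231
gripper_force: 59.5
```

```bash
python3 -m inch '[{"xyz":[0,0,0.001],"turn":0},{"xyz":[0,0,0.002],"turn":0},{"xyz":[0,0,0.0025],"turn":0},{"xyz":[0,0,0.0025],"turn":0}]'
```

```text
time_s: 13.82
ee_pos: [0.5696, 0.0713, 0.0716]
tcp_rot: [[1.0, -0.0, 0.002], [-0.0, -1.0, 0.0], [0.002, -0.0, -1.0]]
contact_force: [-1.6, -0.3, 6.1]
finger_gap: 0.023
gripper_force: 60.3
```

```bash
python3 -m inch '[{"xyz":[0,0,0],"turn":0},{"xyz":[0,0,0],"turn":0},{"xyz":[0,0,0],"turn":0},{"xyz":[0,0,-0.02],"turn":0},{"xyz":[0,0,-0.06],"turn":0},{"xyz":[0,0,-0.11],"turn":0},{"xyz":[0,0,-0.16],"turn":0},{"xyz":[0,-0.01,-0.21],"turn":0},{"xyz":[0.003,-0.03,-0.245],"turn":0},{"xyz":[0.003,-0.04,-0.245],"turn":0},{"xyz":[0.003,-0.04,-0.245],"turn":0}]' 0.036 40
python3 - <<'E'
from h import *
I,D=snapshot("top");P=cloud("top",D);m=(P[:,:,2]>.084)&(P[:,:,2]<.099)&(D>0)
cv2.imwrite("pics/t2.png",I[:,:,::-1])
_,l,c,_=cv2.connectedComponentsWithStats(m.astype(np.uint8))
for i in range(1,len(c)):
    if 60<c[i,4]<300: 
        p=P[l==i]; print(c[i],np.round(cv2.minEnclosingCircle(p[:,:2].astype(np.float32))[0],4),p[:,2].mean().round(4))
I,D=snapshot("scene");P=cloud("scene",D)
q=P[(D>0)&(P[:,:,2]>.205)&(P[:,:,2]<.245)&(P[:,:,1]>.26)&(P[:,:,1]<.31)&(P[:,:,0]>.4)&(P[:,:,0]<.75)]
print(q.mean(0),q.min(0),q.max(0)); print(tool([.573,.286,.30]))
cv2.imwrite("pics/s2.png",I[:,:,::-1])
E
```

```text
time_s: 15.2
ee_pos: [0.5712, 0.1117, 0.3147]
tcp_rot: [[1.0, 0.001, -0.002], [0.001, -1.0, -0.0], [-0.002, 0.0, -1.0]]
contact_force: [0.6, -0.1, -0.8]
finger_gap: 0.0363
gripper_force: 0.0
[330  92  42  28 284] [ 0.7944 -0.1172] 0.0908
[195 183  16  16 208] [0.6368 0.1276] 0.0931
[231 187  16  17 208] [0.6286 0.0674] 0.0932
[329 212  16  16 201] [ 0.5867 -0.0914] 0.0896
[191 223  17  16 215] [0.5695 0.1298] 0.0932
[226 222  17  17 219] [0.57   0.0722] 0.0933
[188 259  17  17 224] [0.5112 0.1315] 0.0934
[222 265  16  17 206] [0.5017 0.0779] 0.0937
[0.58421314 0.28574623 0.22386043] [0.52283254 0.2812099  0.20528225] [0.63184492 0.29388712 0.23221674]
[ 0.00175331 -0.17578583  0.01384069]
```

View pics/s2.png

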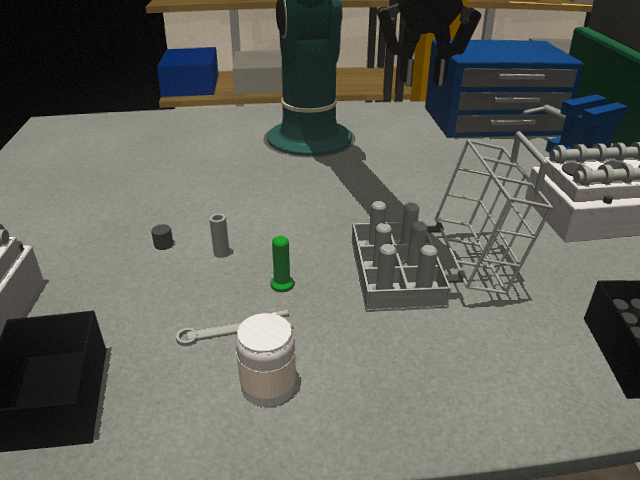

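The scene picture shows all six cells filled and the lid still open, with the handle bar running from (517,138) to (547,160). Moving to the handle now.

```bash
python3 -m inch '[{"xyz":[0.001,-0.03,0],"turn":0},{"xyz":[0.002,-0.08,0],"turn":0},{"xyz":[0.003,-0.13,0],"turn":0},{"xyz":[0.004,-0.165,0],"turn":0},{"xyz":[0.004,-0.1755,0.02],"turn":0},{"xyz":[0.004,-0.1755,0.045],"turn":0},{"xyz":[0.004,-0.1755,0.07],"turn":0},{"xyz":[0.004,-0.1755,0.085],"turn":0},{"xyz":[0.004,-0.1755,0.085],"turn":0}]' 0.06 50 && python3 -m inch '[{"xyz":[0,0,0],"turn":0},{"xyz":[0,0,0],"turn":0},{"xyz":[0,0,0],"turn":0},{"xyz":[0,0,0],"turn":0},{"xyz":[0,0,0],"turn":0},{"xyz":[0,0,0],"turn":0},{"xyz":[0,0,0],"turn":0}]' 0.0 50
python3 - <<'E'
import numpy as np
for y0,z0 in((.2865,.2275),):
    for a in np.arange(62,166,5): print(a,(-(.189+.2084*np.cos(np.radians(a))-y0)).round(4),(-(.0425+.2084*np.sin(np.radians(a))-z0)).round(4))
E
```

```text
time_s: 16.42
ee_pos: [0.5754, 0.2848, 0.2286]
tcp_rot: [[1.0, -0.002, -0.003], [-0.002, -1.0, -0.002], [-0.003, 0.002, -1.0]]
contact_force: [0.1, -0.1, 0.6]
finger_gap: 0.0604
gripper_force: 0.0
time_s: 17.3
ee_pos: [0.5759, 0.2866, 0.2307]
tcp_rot: [[1.0, -0.0, -0.0], [-0.0, -1.0, -0.0], [-0.0, 0.0, -1.0]]
contact_force: [0.6, -0.7, -1.0]
finger_gap: -0.0
gripper_force: 0.0
62 -0.0003 0.001
67 0.0161 -0.0068
72 0.0331 -0.0132
77 0.0506 -0.0181
82 0.0685 -0.0214
87 0.0866 -0.0231
92 0.1048 -0.0233
97 0.1229 -0.0218
102 0.1408 -0.0188
107 0.1584 -0.0143
112 0.1756 -0.0082
117 0.1921 -0.0007
122 0.2079 0.0083
127 0.2229 0.0186
132 0.2369 0.0301
137 0.2499 0.0429
142 0.2617 0.0567
147 0.2723 0.0715
152 0.2815 0.0872
157 0.2893 0.1036
162 0.2957 0.1206
```

Run:
```python
from h import *
I,D=snapshot("scene");J,_=snapshot("top")
cv2.imwrite("pics/g3.png",np.hstack([cv2.resize(I[60:260,420:620],(400,400)),cv2.resize(J[140:300,20:180],(400,400))])[:,:,::-1])
```

```text
(no output)
```

View pics/g3.png

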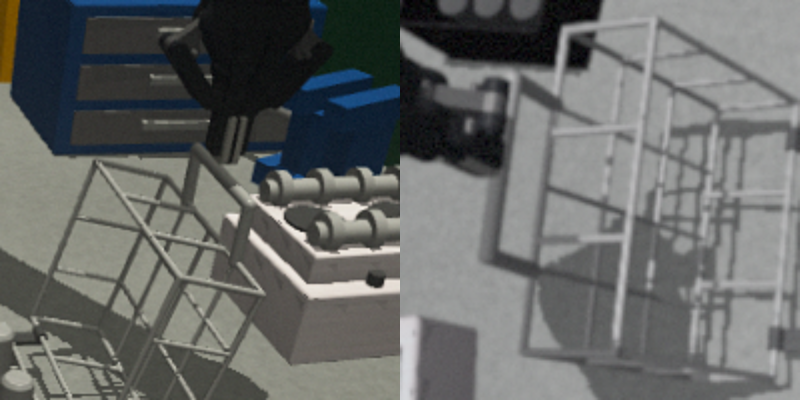

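The fingers closed to the +y side of the handle bar and missed it. The bar is at about (520,135)-(542,162) in the scene picture. I'll re-measure it before moving.

Run:
```python
from h import *
for n,a,b in(("scene",(518,137),(540,158)),("top",(65,180),(57,240))):
    I,D=snapshot(n);P=cloud(n,D);print(n)
    for k in np.linspace(0,1,6):
        u,v=(np.array(a)*(1-k)+np.array(b)*k).round().astype(int)
        w=P[v,u-9:u+10].reshape(-1,3); g=D[v,u-9:u+10]; ok=(w[:,2]>.12)
        print((u,v),[(int(u-9+i),*w[i].round(3).tolist()) for i in np.where(ok)[0][::2]])
    d0=np.load(n+"0.npz")["I"].astype(int); 
    print("moved px in handle region",(abs(I.astype(int)-d0).sum(2)[200:248,40:80]>60).sum() if n=="top" else "")
```

```text
scene
(np.int64(518), np.int64(137)) [(515, 0.524, 0.286, 0.22), (517, 0.526, 0.289, 0.221), (519, 0.541, 0.284, 0.228), (521, 0.546, 0.285, 0.23), (523, 0.548, 0.287, 0.231), (525, 0.566, 0.281, 0.239), (527, 0.581, 0.276, 0.246)]
(np.int64(522), np.int64(141)) [(514, 0.527, 0.284, 0.215), (516, 0.53, 0.286, 0.217), (518, 0.53, 0.289, 0.217), (520, 0.544, 0.285, 0.223), (522, 0.554, 0.283, 0.227), (524, 0.557, 0.285, 0.229), (526, 0.562, 0.286, 0.231), (528, 0.567, 0.287, 0.233), (530, 0.584, 0.28, 0.24)]
(np.int64(527), np.int64(145)) [(518, 0.528, 0.292, 0.209), (524, 0.563, 0.284, 0.224), (526, 0.569, 0.284, 0.227), (528, 0.57, 0.286, 0.228), (530, 0.577, 0.286, 0.231), (532, 0.578, 0.288, 0.231)]
(np.int64(531), np.int64(150)) [(529, 0.582, 0.283, 0.225), (531, 0.587, 0.283, 0.228), (533, 0.593, 0.284, 0.23), (535, 0.595, 0.285, 0.231), (537, 0.595, 0.289, 0.231)]
(np.int64(536), np.int64(154)) [(533, 0.595, 0.284, 0.225), (535, 0.6, 0.284, 0.227), (537, 0.606, 0.284, 0.23), (539, 0.607, 0.286, 0.23), (541, 0.608, 0.289, 0.23)]
(np.int64(540), np.int64(158)) [(536, 0.603, 0.285,
[... 492 characters left out ...]
0.227, 0.325), (62, 0.594, 0.285, 0.23), (64, 0.594, 0.282, 0.229)]
(np.int64(62), np.int64(204)) [(53, 0.569, 0.276, 0.26), (55, 0.569, 0.274, 0.259), (57, 0.569, 0.272, 0.257), (59, 0.571, 0.273, 0.252), (61, 0.573, 0.275, 0.244), (63, 0.578, 0.283, 0.227)]
(np.int64(60), np.int64(216)) [(55, 0.56, 0.29, 0.231), (57, 0.56, 0.287, 0.231), (59, 0.561, 0.285, 0.23), (61, 0.561, 0.283, 0.228)]
(np.int64(59), np.int64(228)) [(53, 0.544, 0.292, 0.229), (55, 0.544, 0.288, 0.231), (57, 0.544, 0.286, 0.23), (59, 0.544, 0.285, 0.227)]
(np.int64(57), np.int64(240)) [(52, 0.528, 0.292, 0.23), (54, 0.527, 0.288, 0.231), (56, 0.528, 0.287, 0.228), (58, 0.528, 0.285, 0.226)]
moved px in handle region 529
```

Run:
```python
from h import *
I,D=snapshot("scene");P=cloud("scene",D)
m=(D>0)&(P[:,:,0]>.545)&(P[:,:,0]<.60)&(P[:,:,1]>.255)&(P[:,:,1]<.33)&(P[:,:,2]>.205)&(P[:,:,2]<.29)
for v in range(112,160,3):
    w=[(int(u),*P[v,u].round(3).tolist(),I[v,u].tolist()) for u in range(520,552,3) if m[v,u]]
    print(v,w)
print(sense()["ee_pos"])
```

```text
112 [(523, 0.588, 0.258, 0.287, [16, 21, 19]), (526, 0.586, 0.263, 0.287, [15, 19, 21]), (529, 0.58, 0.271, 0.284, [19, 19, 20]), (532, 0.584, 0.274, 0.286, [15, 17, 16]), (535, 0.587, 0.277, 0.287, [14, 13, 14]), (538, 0.586, 0.282, 0.287, [19, 21, 20]), (541, 0.582, 0.289, 0.285, [15, 14, 15]), (544, 0.586, 0.292, 0.286, [20, 23, 25]), (547, 0.587, 0.295, 0.287, [18, 21, 16]), (550, 0.582, 0.303, 0.285, [17, 16, 14])]
115 [(526, 0.572, 0.272, 0.277, [18, 17, 17]), (529, 0.586, 0.269, 0.282, [19, 24, 22]), (532, 0.589, 0.272, 0.283, [24, 25, 27]), (535, 0.589, 0.277, 0.283, [16, 17, 14]), (538, 0.588, 0.282, 0.283, [23, 27, 25]), (541, 0.584, 0.289, 0.281, [11, 12, 16]), (544, 0.59, 0.29, 0.283, [20, 22, 20]), (547, 0.588, 0.296, 0.282, [26, 23, 24])]
118 [(526, 0.573, 0.272, 0.272, [11, 11, 14]), (529, 0.582, 0.272, 0.276, [17, 20, 19]), (532, 0.582, 0.277, 0.276, [17, 20, 21]), (535, 0.584, 0.281, 0.276, [36, 37, 35]), (538, 0.582, 0.287, 0.276, [31, 29, 29]), (541, 0.582, 0.291, 0.276, [58, 61, 54]), (544, 0.588, 0.292, 0.278, [19, 18, 19]), (547, 0.585, 0.299, 0.277, [31, 30, 29
[... 1998 characters left out ...]
]), (535, 0.586, 0.287, 0.244, [18, 21, 18]), (538, 0.584, 0.292, 0.244, [72, 71, 68])]
142 [(523, 0.558, 0.284, 0.227, [52, 52, 46]), (526, 0.564, 0.285, 0.23, [75, 74, 66]), (529, 0.568, 0.288, 0.231, [82, 83, 76]), (535, 0.585, 0.288, 0.239, [123, 124, 113])]
145 [(526, 0.57, 0.283, 0.228, [56, 58, 53]), (529, 0.574, 0.286, 0.229, [78, 77, 72]), (532, 0.578, 0.288, 0.231, [90, 91, 86])]
148 [(529, 0.577, 0.285, 0.226, [57, 55, 49]), (532, 0.585, 0.286, 0.229, [76, 76, 73]), (535, 0.588, 0.288, 0.231, [94, 95, 88])]
151 [(532, 0.59, 0.284, 0.227, [56, 55, 50]), (535, 0.595, 0.286, 0.229, [80, 79, 73]), (538, 0.6, 0.288, 0.231, [96, 97, 91])]
154 []
157 []
[0.57595361 0.28660758 0.23071218]
```

The fingertips actually stop at z≈0.24, about 28 mm higher than the stated 19 mm reach implies, so they closed just above the bar. I'll open, go down another 30 mm and close again.

```bash
python3 -m inch '[{"xyz":[0,0,-0.02],"turn":0},{"xyz":[0,0,-0.02],"turn":0},{"xyz":[0,0,-0.02],"turn":0},{"xyz":[0,0,0],"turn":0},{"xyz":[0,0,0.015],"turn":0},{"xyz":[0,0,0.03],"turn":0},{"xyz":[0,0,0.03],"turn":0}]' 0.05 50 && python3 -m inch '[{"xyz":[0,0,0],"turn":0},{"xyz":[0,0,0],"turn":0},{"xyz":[0,0,0],"turn":0},{"xyz":[0,0,0],"turn":0},{"xyz":[0,0,0],"turn":0},{"xyz":[0,0,0],"turn":0}]' 0.0 50
```

```text
time_s: 18.42
ee_pos: [0.5751, 0.2861, 0.1989]
tcp_rot: [[1.0, -0.0, -0.003], [-0.0, -1.0, -0.002], [-0.003, 0.002, -1.0]]
contact_force: [-0.5, -0.3, 0.4]
finger_gap: 0.0499
gripper_force: 0.0
time_s: 19.18
ee_pos: [0.5764, 0.2874, 0.2017]
tcp_rot: [[1.0, -0.0, 0.002], [-0.0, -1.0, 0.002], [0.002, -0.002, -1.0]]
contact_force: [0.4, 2.4, 5.1]
finger_gap: 0.0078
gripper_force: 49.1
```

```bash
python3 -m inch '[{"xyz":[0,0.016,-0.007],"turn":0},{"xyz":[0,0.033,-0.014],"turn":0},{"xyz":[0,0.051,-0.019],"turn":0},{"xyz":[0,0.069,-0.022],"turn":0},{"xyz":[0,0.087,-0.024],"turn":0},{"xyz":[0,0.105,-0.024],"turn":0},{"xyz":[0,0.105,-0.024],"turn":0}]'
```

```text
time_s: 20.05
ee_pos: [0.5735, 0.1804, 0.2264]
tcp_rot: [[1.0, -0.002, -0.005], [-0.002, -1.0, -0.001], [-0.005, 0.001, -1.0]]
contact_force: [-11.2, -1.5, 15.7]
finger_gap: 0.0081
gripper_force: 51.9
```

```bash
python3 -m inch '[{"xyz":[0,0.018,0.0015],"turn":0},{"xyz":[0,0.036,0.0045],"turn":0},{"xyz":[0,0.0535,0.009],"turn":0},{"xyz":[0,0.071,0.015],"turn":0},{"xyz":[0,0.087,0.0225],"turn":0},{"xyz":[0,0.103,0.0315],"turn":0},{"xyz":[0,0.118,0.042],"turn":0},{"xyz":[0,0.118,0.042],"turn":0}]'
```

```text
time_s: 21.05
ee_pos: [0.57, 0.0594, 0.1797]
tcp_rot: [[1.0, -0.003, -0.014], [-0.003, -1.0, -0.005], [-0.014, 0.005, -1.0]]
contact_force: [-10.3, -4.7, 2.3]
finger_gap: 0.0083
gripper_force: 53.1
```

```bash
python3 -m inch '[{"xyz":[0,0.013,0.0115],"turn":0},{"xyz":[0,0.026,0.024],"turn":0},{"xyz":[0,0.038,0.038],"turn":0},{"xyz":[0,0.048,0.053],"turn":0},{"xyz":[0,0.058,0.0685],"turn":0},{"xyz":[0,0.065,0.085],"turn":0},{"xyz":[0,0.072,0.1],"turn":0},{"xyz":[0,0.072,0.1],"turn":0}]'
python3 - <<'E'
from h import *
I,D=snapshot("scene");cv2.imwrite("pics/g4.png",I[:,:,::-1])
P=cloud("scene",D);q=P[(D>0)&(P[:,:,1]>-.05)&(P[:,:,1]<.02)&(P[:,:,0]>.61)&(P[:,:,0]<.64)&(P[:,:,2]>.03)]
print(q.mean(0),np.percentile(q[:,2],[5,50,95]))
E
```

```text
time_s: 22.05
ee_pos: [0.5684, -0.0099, 0.0786]
tcp_rot: [[1.0, -0.001, -0.016], [-0.001, -1.0, -0.001], [-0.016, 0.001, -1.0]]
contact_force: [-10.6, -0.6, -2.1]
finger_gap: 0.0081
gripper_force: 54.7
[ 0.61460215 -0.02106369  0.37020808] [0.11253611 0.39762265 0.42079883]
```

View pics/g4.png

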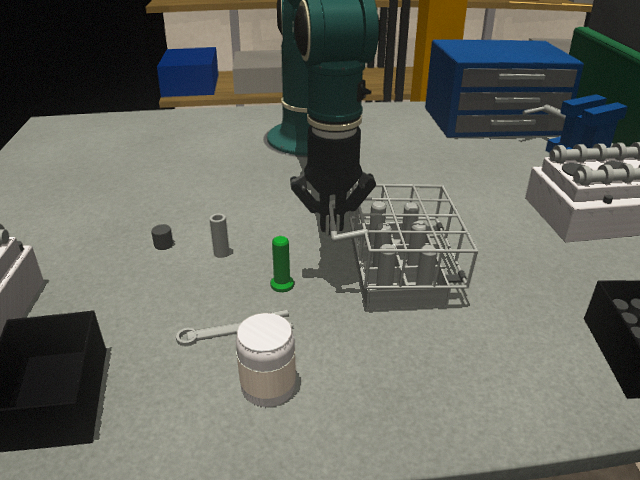

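The picture shows the lid nearly shut, held by the handle at (335,235), with all six tappets standing. I'll push the last bit down to the stop.

```bash
python3 -m inch '[{"xyz":[0,0.001,0.004],"turn":0},{"xyz":[0,0.002,0.008],"turn":0},{"xyz":[0,0.002,0.012],"turn":0},{"xyz":[0,0.002,0.012],"turn":0}]'; python3 -m inch '[{"xyz":[0,0,0.003],"turn":0},{"xyz":[0,0,0.003],"turn":0},{"xyz":[0,0,0.003],"turn":0}]'
```

```text
time_s: 22.6
ee_pos: [0.5687, -0.0128, 0.0687]
tcp_rot: [[1.0, -0.002, -0.016], [-0.002, -1.0, -0.003], [-0.016, 0.003, -1.0]]
contact_force: [-13.4, -2.0, 7.4]
finger_gap: 0.0077
gripper_force: 56.3
time_s: 22.98
ee_pos: [0.5688, -0.0128, 0.0685]
tcp_rot: [[1.0, -0.002, -0.015], [-0.002, -1.0, -0.003], [-0.015, 0.003, -1.0]]
contact_force: [-20.1, -2.6, 27.8]
finger_gap: 0.0083
gripper_force: 58.4
```

```bash
python3 -m inch '[{"xyz":[0,0,0],"turn":0},{"xyz":[0,0,0],"turn":0},{"xyz":[0,0,0],"turn":0},{"xyz":[0,0,-0.02],"turn":0},{"xyz":[0,0,-0.05],"turn":0},{"xyz":[0,0.02,-0.1],"turn":0},{"xyz":[0,0.07,-0.14],"turn":0},{"xyz":[0,0.12,-0.16],"turn":0},{"xyz":[0,0.16,-0.16],"turn":0},{"xyz":[0,0.17,-0.16],"turn":0},{"xyz":[0,0.17,-0.16],"turn":0}]' 0.03
python3 - <<'E'
from h import *
I,D=snapshot("top");P=cloud("top",D);cv2.imwrite("pics/t5.png",I[:,:,::-1])
q=P[(D>0)&(P[:,:,1]>-.04)&(P[:,:,1]<.01)&(P[:,:,0]>.53)&(P[:,:,0]<.61)&(P[:,:,2]>.06)&(P[:,:,2]<.14)]
print("handle",q.mean(0),np.percentile(q[:,2],[10,50,95]))
m=(P[:,:,2]>.086)&(P[:,:,2]<.1)&(D>0)&(P[:,:,1]>.04)&(P[:,:,1]<.16)&(P[:,:,0]>.47)&(P[:,:,0]<.67)
_,l,c,_=cv2.connectedComponentsWithStats(m.astype(np.uint8))
for i in range(1,len(c)):
    if c[i,4]>40: print(c[i],P[l==i].mean(0).round(4))
J,E=snapshot("scene");cv2.imwrite("pics/s5.png",np.hstack([cv2.resize(J[160:320,320:500],(400,356)),cv2.resize(I[150:310,150:330],(400,356))])[:,:,::-1])
E
```

```text
time_s: 24.35
ee_pos: [0.5756, -0.1801, 0.2271]
tcp_rot: [[1.0, -0.001, -0.001], [-0.001, -1.0, 0.001], [-0.001, -0.001, -1.0]]
contact_force: [0.0, 0.1, 0.1]
finger_gap: 0.0298
gripper_force: 0.0
handle [ 0.56894473 -0.01336888  0.10220912] [0.09984714 0.10235647 0.10471027]
[196 183  15  13 169] [0.6368 0.1255 0.0938]
[231 187  16  10 131] [0.6313 0.0668 0.094 ]
[227 222  15   5  51] [0.5779 0.0719 0.0937]
[193 229  15  10 126] [0.5646 0.1274 0.0932]
[226 230  17   9 114] [0.5639 0.0715 0.0932]
[190 259  15  16 204] [0.5108 0.1296 0.0936]
[223 265  15  16 196] [0.501  0.0757 0.0938]
```

View pics/s5.png

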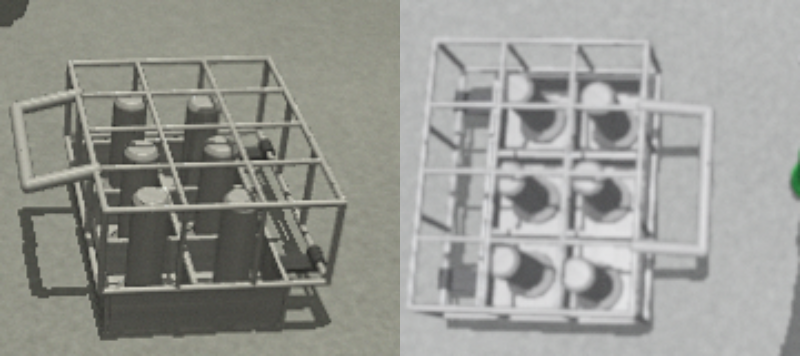

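Both views show the lid shut, with the handle top at z≈0.1024 against 0.1025 expected, and six upright tappets at the right height.

```bash
python3 -c "
from bench import sign_off
print(sign_off())"
```

```text
the job is handed in; nothing more can be done
None
```

I stood both loose tappets foot down in the two empty cells, shut the lid to its stop, and handed the job in at about 24 s; no pass/fail result came back, but the last camera check showed six upright tappets and the handle at its shut height.

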